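# Set the nursery night light to its fifth picture and switch it on

### The arm

A 6-joint arm with a two-finger parallel gripper is mounted at the origin on the work surface. World frame = base frame: x ahead of the robot, y to its left, z up, the work surface at z = 0. Lengths are in m, angles in rad, forces in N, time in s.
With the tool pointing down it reaches from about 0.325 to 0.775 m from the base axis. Payload 5.5 kg.
Tool frame: the origin (TCP) lies midway between the tips of the shut fingers; the grasp point (between the pads) lies 19 mm behind it; z points along the fingers, y is the line along which they close (so a half turn about z gives the same grasp; the last joint's range is limited). The gripper opens to 88 mm and grips with 3 to 60 N. Pads are 20 mm wide; open, the fingers measure 115 mm over their backs; the gripper's body (75 mm by 178 mm) begins 61 mm behind the grasp point.
Start: joints at [1.205, 0.091, 1.231, -0, 1.82, -0.057], TCP at [0.182, 0.572, 0.186] pointing down, gripper open.
Joint ranges: [-2.87, 2.87], [-0.86, 2.18], [0.17, 2.46], [-1.51, 4.65], [0.06, 2.69], [-2.65, 2.65]. Speed limits (rad/s): [2.57, 2.57, 3.01, 3.14, 3.14, 3.14].

### API

Orientations are given as a 3x3 rotation matrix whose columns are the frame's x, y, z axes.
In Python, from station import r, grab_frame, finish_job, nets gives the robot as it stands. The module is installed in compiled form; this text tells all that it offers.
- The arm moves only by the tool send_rows, never from a script. Its argument "targets" is a list of rows, each a list of 7 numbers: the shift along the tool's x, y, z in cm, then the turn, a rotation vector about the tool's x, y, z in rad, then the opening, from -1 (shut) to 1 (fully open), so that 0 is half open. In form: [[x, y, z, ax, ay, az, jaw], ...]. A call has exactly 5 rows; each row shifts and turns the commanded pose from where the row before left it, along the tool's axes as they then stand; what a row does not reach is not made up. A row lasts 1/10 s, in which the tool goes at most 50 mm and 8.59 degrees, less where a joint would pass 70% of its speed; a pose out of reach is approached as far as the arm can. A call with a gripper value outside its range is refused whole. The fingers move at their own pace and stop on an object; "squeeze" is the grip in N (left out, the last holds). Time passes only in rows, so rows that do not move let the fingers close, or fill a call up. It gives the time, the measured TCP pose, the force, the opening and the grip force at its end, in the units of the state.
- r.get_obs(): the state, without advancing time (a new reading comes with each control period).
- grab_frame(name): name is "scene" or "side" or "wrist"; returns a dict with "frame" (400x640x3 uint8, red, green, blue), "vfov" (degrees; the focal length in pixels is half the picture's height over the tangent of half this angle, whatever the lens; pixels are square), "cx", "cy" (the principal point, pixels), "k1" (the pictures are not rectified: a ray, as slopes to the right and down, at radius r is drawn at 1 + k1 r^2 times it, then the intrinsics apply), "R" (3x3) and "t" (3): a world point X has camera coordinates R X + t. Camera axes: x right, y down, z forward; pixel columns grow to the right and rows downward; lengths in m; the calibration is good to about 2 mm. A picture is of the moment at which its call begins. There is no depth.
- finish_job(): hands the job in; it is judged then, once.
Trained networks look in the newest picture that a camera, given by its name, has taken for a name from the list of things; names that differ only in an ending like _2 or _b are one class to them, and where a whole thing is asked for, a point or a joint stands for the part that bears it (a point fixed in the world has none). Each returns a list of dicts, best first, with "conf" (0 to 1); they miss things now and then, are a little off and sometimes report something else, mostly with a low value. They report only what shows in the picture. A call takes as long as a camera call.
- nets.recognise(camera, thing): "point" ([column, row] in pixels, amid what is visible of it).
- nets.spot_point(camera, thing): "point" ([column, row] in pixels: a listed point, or the origin of a listed thing).
The state is a dict: "clock": time; "joints": joint angles; "qd": joint speeds; "effort": joint torques, N m; "ee_pos": TCP position; "tool_rot": TCP orientation; "wrist_force": force on the tool from outside, world axes, zero at the start; "torque": the same for the moment, N m; "gripper_width": opening from 0.0 (shut) to 1.0 (fully open); "finger_force": force on a finger pad.
Only numpy, scipy, OpenCV 4.12 (cv2) and the standard library are available. Lean on these libraries where they do the work, as an engineer would, in place of code of your own. Each camera call takes 0.05 s, during which the arm holds its last target. There are 200 camera calls.

### The job

On the nursery night light, push the picture dial gently down to free it and turn it clockwise, click by click, until its pointer stands at the mark with five bumps; do not run past that mark, and let the dial rise so that it locks there. Then push the lamp button in front of the dial fully down and let go. Go gently with the night light, and leave the other things on the dresser alone.

Things in the scene. Friction and masses are not known exactly. Their poses are not given: they have to be found in the camera images.
- projector: the night light: fixed pale wooden box 245 mm (its x) x 160 mm (its y), top face 80 mm above its underside, reaching 92 mm to +x (plus a lens barrel) and 152 mm to -x of its origin. Origin: on the underside, below the dial axis; z up. Dial on top over the origin, lamp button 115 mm to its -x. Gently: finger forces (both fingers' grip and push added up) over 40 N damage things.
- dial_axis (a point): point on the dial's vertical axis, level with the box's top face; axes as the box. The dial is a white disc, 100 mm across, 12 mm thick, on a telescoping collar; on it stands an upright wooden grip bar 52 mm long, 12 mm thick, 28 mm high, centred on the axis; polished, so a pinch slips along it and cannot push it down. A dark pointer ridge 4 mm high runs from one bar end to the rim.
- disc_low (a point): on the dial axis 28 mm above the box top: LOWEST level of the released disc's top face. The collar sets it 0 to 22 mm higher, unmeasured, fixed in a run. The dial is locked until the disc is pushed down (e.g. by fingertips beside the bar): it yields from 3 N, 2 N per mm, turns from 3.6 mm (10 N), hits a hard stop at 6.5 mm (16 N). Hold 12 to 15.5 N to turn; released, it rises and locks.
- mark_one (a point): middle of the one-bump mark, on the white ring round the disc, 64 mm from the axis. The marks (1 to 6 small dark bumps) follow clockwise every 40 degrees. Seen from above, the pointer's direction counted anticlockwise from the box's +x is 280 degrees (4.887 rad) minus the dial angle.
- mark_five (a point): middle of the five-bump mark, where the pointer must end; 64 mm from the axis at the level of the box's top
- dial (a joint): dial angle in rad, growing clockwise seen from above: 0 at one bump, 0.698 (40 degrees) per mark, five bumps 2.793, six 3.491; end stops 0.12 outside the first and last marks. It starts locked at two, three or four bumps. Pushed down it turns in clicks, one per mark; a detent of about 0.05 N m pulls it into the nearest.
- lamp (a joint): travel of the lamp button in m, 0 released, 0.008 fully down; spring, about 8 N when fully down; it springs back when let go
- lamp_top (a point): centre of the top of the lamp button, a grey round plunger 28 mm across in a white housing, pushed straight down
- cream: plastic diaper-cream tube lying on its side, about 130 x 44 x 35 mm; origin under its middle
- teether: flat wooden teether ring, 72 mm across, 13 mm thick; origin at the centre of its underside
- bottle: glass bottle, 58 mm across, 135 mm tall; origin at the centre of its underside
- monitor: baby monitor camera, a 62 mm rounded head on a 76 mm round foot, 102 mm tall; origin under its foot
- hairbrush: flat baby brush with a wooden handle, lying flat, 160 mm long; origin under its middle

How it is judged:
By the outcome, as a careful person would: the job done as asked, in the order asked, and still so for the second after the job is handed in, with the robot touching nothing.
It also fails if it takes over 72 s, if anything falls off the work surface, if the arm or the gripper's body presses on something with over 40 N, if the wrist force passes 120 N, or if a joint passes its speed limit or range.

## Working session

There is one attempt and no reset: what is moved stays moved. The work goes in short steps, Python scripts to look and compute and a tool call to move; the robot and the scene stay as the last step left them, time stands still between calls to the robot, and variables do not carry over. Pictures are saved under pics/ and viewed, at most 12 in all, crops included, and the job is handed in when it is done.

Besides the shell and the picture viewer there is one more tool, called after "Request:" in YAML: its name, and indented under it one key for each argument. send_rows: Moves the arm, as the interface text tells. Its arguments: {"type":"object","properties":{"targets":{"type":"array"},"squeeze":{"type":"number"}},"required":["targets"]}

```bash
mkdir -p pics
cat > h.py <<'E'
import numpy as np,cv2
from station import r,grab_frame,finish_job,nets
def und(c,p):
    f=200/np.tan(np.radians(c["vfov"])/2)
    d=np.array([(p[0]-c["cx"])/f,(p[1]-c["cy"])/f]);u=d.copy()
    for _ in range(30): u=d/(1+c["k1"]*(u@u))
    return u
def ray(c,p):
    u=und(c,p);R=np.array(c["R"]);t=np.array(c["t"])
    d=R.T@np.array([u[0],u[1],1]);return -R.T@t,d/np.linalg.norm(d)
def at_z(c,p,z):
    o,d=ray(c,p);return o+d*(z-o[2])/d[2]
def proj(c,X):
    f=200/np.tan(np.radians(c["vfov"])/2)
    q=np.array(c["R"])@np.asarray(X)+np.array(c["t"]);u=q[:2]/q[2]
    u=u*(1+c["k1"]*(u@u));return u*f+[c["cx"],c["cy"]]
def tri(rs):
    A=np.zeros((3,3));b=np.zeros(3)
    for o,d in rs:
        P=np.eye(3)-np.outer(d,d);A+=P;b+=P@o
    X=np.linalg.solve(A,b);return X,[np.linalg.norm((np.eye(3)-np.outer(d,d))@(X-o)) for o,d in rs]
def save(c,n): cv2.imwrite("pics/"+n,c["frame"][:,:,::-1])
E
cat > a.py <<'E'
from h import *
C={}
for n in ["scene","side","wrist"]:
    c=grab_frame(n);C[n]=c;save(c,n+"0.png")
    for k in ["dial_axis","mark_one","mark_five","lamp_top","disc_low","projector"]:
        for x in nets.spot_point(n,k)[:1]: print(n,k,np.round(x["point"],1),round(x["conf"],2))
    for k in ["bottle","monitor","cream","teether","hairbrush"]:
        for x in nets.recognise(n,k)[:1]: print(n,k,np.round(x["point"],1),round(x["conf"],2),at_z(c,x["point"],0.02).round(3))
o=r.get_obs();print({k:np.round(v,3) for k,v in o.items()})
E
python3 a.py; python3 -c "
import cv2,numpy as np
a=[cv2.imread('pics/%s0.png'%n) for n in ['scene','side']]
cv2.imwrite('pics/both.png',cv2.resize(np.vstack(a),(480,600)))"
```

```text
scene dial_axis [347.9 199.9] 0.58
scene mark_one [327.1 195.5] 0.59
scene mark_five [369.5 201.8] 0.89
scene lamp_top [366.8 173.3] 0.45
scene disc_low [349.9 193. ] 0.9
scene projector [345.3 218.5] 0.6
scene bottle [254.3 247. ] 0.74 [ 0.775 -0.209  0.02 ]
scene monitor [430.4 260. ] 0.78 [0.647 0.25  0.02 ]
scene cream [306.1 188.7] 0.77 [ 0.501 -0.162  0.02 ]
scene teether [407.2 232.4] 0.87 [0.571 0.174 0.02 ]
scene hairbrush [234.8 167.6] 0.83 [ 0.49  -0.422  0.02 ]
side dial_axis [272.  193.7] 0.77
side mark_one [284.4 213.1] 0.96
side mark_five [258.9 186.2] 0.82
side lamp_top [224.4 196.8] 0.63
side disc_low [284.6 212.7] 0.3
side projector [277.8 223.4] 0.87
side bottle [393.1 211.5] 0.82 [ 0.812 -0.164  0.02 ]
side monitor [259.3 146.5] 0.96 [0.693 0.304 0.02 ]
side cream [293.9 262.6] 0.56 [ 0.512 -0.164  0.02 ]
side hairbrush [357.5 360.8] 0.82 [ 0.472 -0.434  0.02 ]
{'clock': np.float64(1.8), 'joints': array([ 1.205,  0.091,  1.231,  0.   ,  1.82 , -0.057]), 'qd': array([-0.001, -0.001, -0.001, -0.001, -0.001, -0.   ]), 'effort': array([-0.0000e+00, -4.4619e+01, -4.0650e+01,  7.0000e-02,  2.0000e-02,
       -0.0000e+00]), 'ee_pos': array([0.182, 0.572, 0.186]), 'tool_rot': array([[-0.953,  0.304, -0.   ],
       [ 0.304,  0.953,  0.   ],
       [ 0.   ,  0.   , -1.   ]]), 'wrist_force': array([-0.028, -0.247,  0.832]), 'torque': array([ 0.054,  0.03 , -0.032]), 'finger_force': np.float64(0.0), 'gripper_width': np.float64(1.0)}
```

View pics/scene0.png

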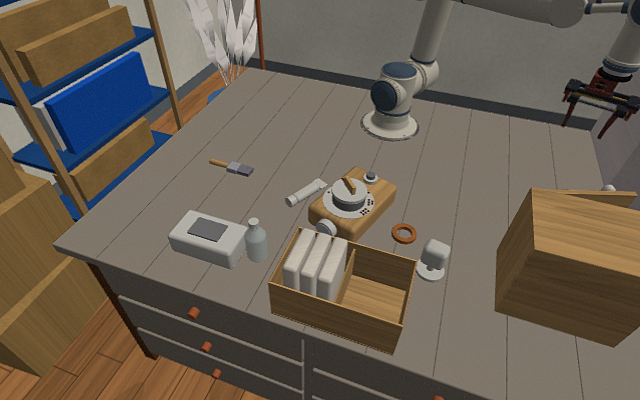

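View pics/side0.png

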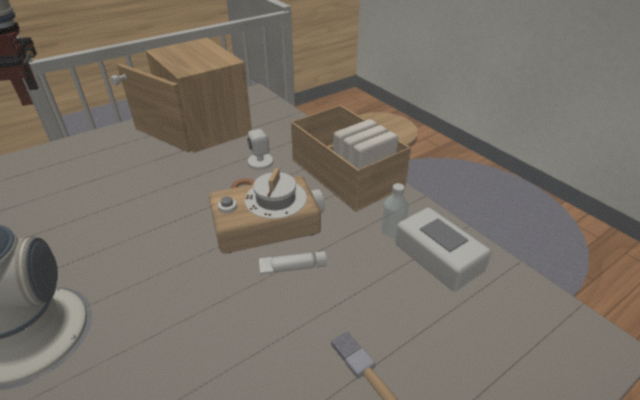

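The scene view shows the night light at about (350,200), button at (370,176) on the robot's side and lens at (325,228). The side view shows the dial at (274,190) and button at (227,203). Other things are clear of the top.

```bash
cat > b.py <<'E'
from h import *
P={"dial_axis":([347.9,199.9],[272,193.7]),"mark_one":([327.1,195.5],[284.4,213.1]),"mark_five":([369.5,201.8],[258.9,186.2]),"lamp_top":([366.8,173.3],[224.4,196.8]),"projector":([345.3,218.5],[277.8,223.4])}
s=grab_frame("scene");d=grab_frame("side")
for k,(p,q) in P.items():
    X,e=tri([ray(s,p),ray(d,q)]);print(k,X.round(4),np.round(e,4),at_z(s,p,.08).round(3),at_z(d,q,.08).round(3))
crop=[]
for c,x0,y0 in ((s,300,155),(d,200,165)):
    crop.append(cv2.resize(c["frame"][y0:y0+85,x0:x0+130,::-1],None,fx=5,fy=3.5*5/3.5,interpolation=cv2.INTER_CUBIC)[:, :])
a=np.hstack(crop);cv2.imwrite("pics/crop1.png",cv2.resize(a,(800,262)))
print(np.round(s["t"],2))
E
python3 b.py
```

```text
dial_axis [ 0.5639 -0.0042  0.0853] [0.0063 0.0063] [ 0.565 -0.009  0.08 ] [0.565 0.009 0.08 ]
mark_one [ 0.5565 -0.0694  0.0733] [0.0057 0.0057] [ 0.569 -0.071  0.08 ] [ 0.55 -0.07  0.08]
mark_five [0.553  0.0512 0.0828] [0. 0.] [0.55  0.051 0.08 ] [0.555 0.055 0.08 ]
lamp_top [0.455  0.0211 0.1086] [0.0073 0.0073] [0.429 0.012 0.08 ] [0.466 0.066 0.08 ]
projector [ 5.631e-01 -1.140e-02 -1.000e-04] [0.0002 0.0002] [0.638 0.005 0.08 ] [ 0.519 -0.092  0.08 ]
[ 0.3  -0.32  1.55]
```

View pics/crop1.png

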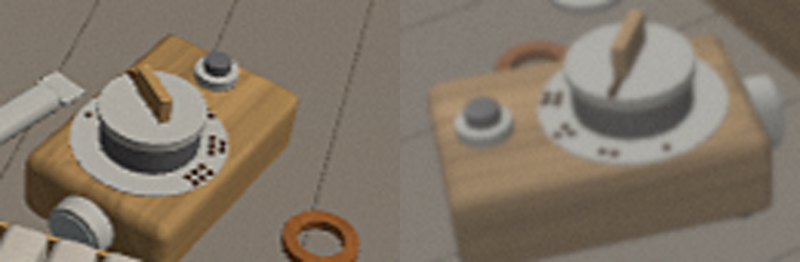

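Request:
send_rows:
  targets:
    - [-3.5,-2.9,-1.5,0,0,0,1]
    - [-3.5,-2.9,-1.5,0,0,0,1]
    - [-3.5,-2.9,-1.5,0,0,0,1]
    - [-3.5,-2.9,-1.5,0,0,0,1]
    - [-3.5,-2.9,-1.5,0,0,0,1]

```text
clock: 2.4
ee_pos: [0.3055, 0.3787, 0.2614]
tool_rot: [[-0.953, 0.303, 0.0], [0.303, 0.953, 0.0], [-0.0, 0.0, -1.0]]
wrist_force: [2.0, 0.2, -0.1]
gripper_width: 0.998
finger_force: 0.0
```

Request:
send_rows:
  targets:
    - [-3.5,-2.9,-1.5,0,0,0,1]
    - [-3.5,-2.9,-1.5,0,0,0,1]
    - [-3.5,-2.9,-1.5,0,0,0,1]
    - [-3.5,-2.9,-1.5,0,0,0,1]
    - [-3.5,-2.9,-1.5,0,0,0,1]

```text
clock: 2.9
ee_pos: [0.4282, 0.1873, 0.3366]
tool_rot: [[-0.953, 0.304, 0.001], [0.304, 0.953, 0.0], [-0.001, 0.001, -1.0]]
wrist_force: [0.3, 0.8, 0.5]
gripper_width: 1.001
finger_force: 0.0
```

```bash
cat > c.py <<'E'
from h import *
o=r.get_obs();print({k:np.round(o[k],3) for k in ("clock","joints","ee_pos","tool_rot")})
c=grab_frame("wrist");R=np.array(c["R"]);t=np.array(c["t"]);C=-R.T@t
T=np.array(o["tool_rot"]);print("cam in tool",(T.T@(C-o["ee_pos"])).round(3),(T.T@R.T).round(2),c["vfov"])
print("dial px",proj(c,[.564,-.008,.08]))
E
python3 c.py
```

```text
{'clock': np.float64(2.9), 'joints': array([ 0.339, -0.176,  1.216,  0.   ,  2.1  , -0.923]), 'ee_pos': array([0.428, 0.187, 0.337]), 'tool_rot': array([[-0.953,  0.304,  0.001],
       [ 0.304,  0.953,  0.   ],
       [-0.001,  0.001, -1.   ]])}
cam in tool [ 0.067  0.    -0.199] [[ 0.   -0.97 -0.25]
 [ 1.    0.   -0.  ]
 [ 0.   -0.25  0.97]] 61.0004321083128
dial px [226.48363497 295.03607019]
```

Request:
send_rows:
  targets:
    - [-3.5,-3.5,0,0,0,0,1]
    - [-3.5,-3.5,0,0,0,0,1]
    - [-3.5,-3.5,0,0,0,0,1]
    - [-3.0,-3.0,0,0,0,0,1]
    - [0,0,0,0,0,0,1]

```text
clock: 3.45
ee_pos: [0.5166, 0.0154, 0.3339]
tool_rot: [[-0.951, 0.31, -0.002], [0.31, 0.951, -0.001], [0.002, -0.002, -1.0]]
wrist_force: [-0.3, 0.8, -0.6]
gripper_width: 1.001
finger_force: 0.0
```

```bash
cat > d.py <<'E'
from h import *
import sys
o=r.get_obs();print({k:np.round(o[k],3) for k in ("clock","joints","ee_pos")})
c=grab_frame("wrist");cv2.imwrite("pics/w1.png",cv2.resize(c["frame"][:,:,::-1],(800,500),interpolation=cv2.INTER_CUBIC))
for k,z in (("dial_axis",.08),("mark_one",.08),("mark_five",.08),("lamp_top",.095),("disc_low",.108),("projector",0)):
    for x in nets.spot_point("wrist",k)[:1]: print(k,np.round(x["point"],1),round(x["conf"],2),at_z(c,x["point"],z).round(4))
E
python3 d.py
```

```text
{'clock': np.float64(3.45), 'joints': array([-3.500e-02, -4.600e-02,  1.102e+00, -1.000e-03,  2.088e+00,
       -1.292e+00]), 'ee_pos': array([0.517, 0.015, 0.334])}
mark_one [274.  213.9] 0.61 [ 0.553  -0.0686  0.08  ]
mark_five [354.3 185.8] 0.67 [0.5495 0.0487 0.08  ]
lamp_top [315.5 121. ] 0.84 [0.4519 0.026  0.095 ]
disc_low [218.1 191. ] 0.44 [ 0.4958 -0.1204  0.108 ]
```

View pics/w1.png

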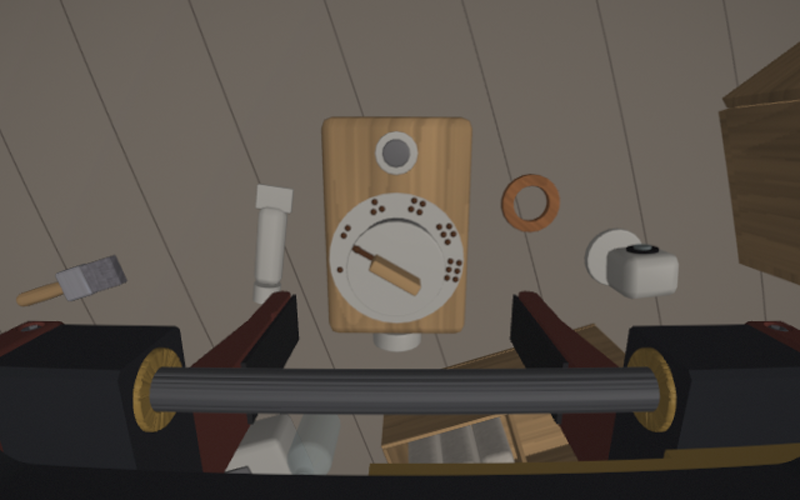

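The wrist view (scaled 1.25) shows the button at (397,153), marks 1 to 6 from (340,269) clockwise to (453,270), and the pointer tip at (354,247), near the two-bump mark (346,231). The grip bar runs from (373,258) to (419,290).

```bash
cat > e.py <<'E'
from h import *
from scipy.optimize import least_squares
c=grab_frame("wrist");img=c["frame"].astype(int)
m=np.array([[340,269],[345.5,231],[377,207],[417,206],[446,233],[453,270]])/1.25
g=img.max(2);best=[]
for p in m:
    x,y=p.round().astype(int);w=g[y-8:y+9,x-8:x+9];dk=np.clip(120-w,0,None)*(w<120)
    yy,xx=np.mgrid[y-8:y+9,x-8:x+9]
    d=np.hypot(xx-p[0],yy-p[1])<7.5;dk=dk*d
    best.append([(xx*dk).sum()/dk.sum(),(yy*dk).sum()/dk.sum()])
best=np.array(best);print((best-m).round(1).tolist())
def M(v):
    a=v[2]+np.radians(280-40*np.arange(6));return np.c_[v[0]+.064*np.cos(a),v[1]+.064*np.sin(a),np.full(6,.08)]
for pts in (best,m):
    s=least_squares(lambda v:np.ravel([proj(c,X)-p for X,p in zip(M(v),pts)]),[.564,-.008,-.25])
    print(s.x.round(4),np.degrees(s.x[2]).round(2),s.fun.round(1))
x,y,a=s.x if 0 else s.x
for h in (.08,.095,.1): 
    B=np.array([x-.115*np.cos(a),y-.115*np.sin(a)]);print("btn",h,B.round(4),proj(c,[*B,h])*1.25)
for h in (.108,.115,.122,.13):
    # pointer tip at z h+.004, bar ends at top
    q=at_z(c,np.array([354,247])/1.25,h+.004)[:2]-[x,y]
    e1=at_z(c,np.array([374,259])/1.25,h+.028);e2=at_z(c,np.array([417,290])/1.25,h+.028)
    L=(e1-e2)[:2]
    cir=[proj(c,[x+.05*np.cos(t),y+.05*np.sin(t),h])*1.25 for t in (0,np.pi/2,np.pi,-np.pi/2)]
    print(h,"tip r",np.hypot(*q).round(4),"dir",np.degrees(np.arctan2(q[1],q[0])-a)%360,"bar",np.hypot(*L).round(4),np.degrees(np.arctan2(L[1],L[0])-a)%360,((e1+e2)/2)[:2].round(3),np.round(cir).tolist())
cv2.imwrite("pics/w2.png",cv2.resize(c["frame"][145:270,250:390,::-1],None,fx=4.5,fy=4.5,interpolation=cv2.INTER_CUBIC))
E
python3 e.py
```

```text
[[-4.5, 1.4], [-3.4, 0.2], [-2.7, 1.2], [-2.1, 1.1], [-1.7, -0.0], [-1.4, -0.7]]
[ 0.5633 -0.0071 -0.3115] -17.85 [ 2.  -0.4  0.9  0.8 -0.7 -1.3 -0.8 -0.4 -0.  -0.1 -1.3  1.3]
[ 0.5637 -0.0035 -0.3178] -18.21 [-0.2  0.2  0.2  0.3 -0.6 -0.8 -0.   0.4  0.9 -0.4 -0.4  0.4]
btn 0.08 [0.4544 0.0324] [397.00516162 154.0539379 ]
btn 0.095 [0.4544 0.0324] [396.76930124 154.25151649]
btn 0.1 [0.4544 0.0324] [396.68708095 154.32039343]
0.108 tip r 0.0482 dir 242.76925375638584 bar 0.0527 233.58023172490584 [ 0.564 -0.003] [[410.0, 310.0], [442.0, 253.0], [381.0, 222.0], [351.0, 281.0]]
0.115 tip r 0.0483 dir 240.5924953406814 bar 0.0518 233.58023172490584 [ 0.562 -0.002] [[410.0, 312.0], [442.0, 255.0], [380.0, 223.0], [350.0, 283.0]]
0.122 tip r 0.0484 dir 238.42310547746666 bar 0.0509 233.58023172490584 [ 0.56  -0.001] [[410.0, 315.0], [443.0, 256.0], [380.0, 224.0], [349.0, 285.0]]
0.13 tip r 0.0486 dir 235.96068405425143 bar 0.0498 233.58023172490584 [ 0.557 -0.001] [[410.0, 318.0], [444.0, 258.0], [380.0, 226.0], [348.0, 288.0]]
```

View pics/w2.png

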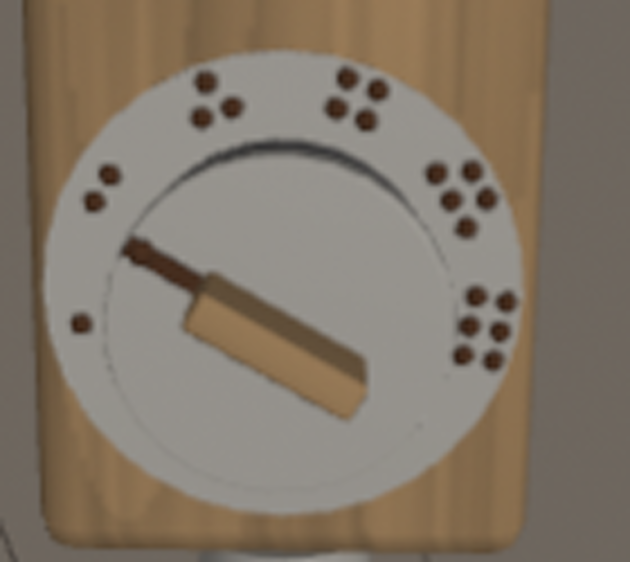

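The crop confirms the pointer at two bumps, with its tip at (125,245) aimed at the pair at (101,188). The disc's left edge is at x=105, right at about 456, bottom at y=491.

```bash
cat > f.py <<'E'
from h import *
from scipy.optimize import least_squares
c=grab_frame("wrist")
m=np.array([[81,323],[101.5,188.5],[213.3,102.3],[356.3,99],[462.4,194],[484.5,328.3]])
K=lambda p:(np.asarray(p)+.5)/4.5-.5+[250,145]
m=K(m)
def M(v):
    a=v[2]+np.radians(280-40*np.arange(6));return np.c_[v[0]+.064*np.cos(a),v[1]+.064*np.sin(a),np.full(6,.08)]
s=least_squares(lambda v:np.ravel([proj(c,X)-p for X,p in zip(M(v),m)]),[.564,-.008,-.25])
print(s.x.round(4),np.degrees(s.x[2]).round(2),s.fun.round(1));x,y,a=s.x
t=np.linspace(0,2*np.pi,200)
for h in np.arange(.108,.131,.004):
    q=(np.array([proj(c,[x+.05*np.cos(u),y+.05*np.sin(u),h]) for u in t])-[250,145])*4.5
    p=at_z(c,K([125,246]),h+.004)[:2]-[x,y]
    print(round(h,3),q.min(0).round(),q.max(0).round(),np.degrees(np.arctan2(p[1],p[0])-a)%360,np.hypot(*p).round(4))
print("btn",x-.115*np.cos(a),y-.115*np.sin(a))
E
python3 f.py
```

```text
[ 0.5638 -0.0104 -0.3197] -18.32 [-0.3  0.4 -0.1  0.1 -0.6 -0.9  0.1  0.2  0.7 -0.1  0.2  0.4]
0.108 [106. 146.] [450. 477.] 243.52505354360778 0.0492
0.112 [104. 149.] [451. 482.] 242.24533601625322 0.0492
0.116 [102. 151.] [452. 487.] 240.96382204941636 0.0492
0.12 [100. 154.] [453. 492.] 239.68179147319208 0.0492
0.124 [ 98. 156.] [454. 498.] 238.40052721481612 0.0492
0.128 [ 96. 159.] [455. 503.] 237.1213076086877 0.0493
btn 0.4546501810973612 0.025735231701319784
```

Request:
send_rows:
  targets:
    - [0,0,2,0,0,-0.149,-0.1]
    - [0,0,2,0,0,-0.149,-0.1]
    - [0,0,2,0,0,-0.149,-0.1]
    - [0,0,2,0,0,-0.149,-0.1]
    - [0,0,2,0,0,-0.149,-0.1]
  squeeze: 5

```text
clock: 4.4
ee_pos: [0.515, 0.02, 0.235]
tool_rot: [[-0.903, -0.429, 0.0], [-0.429, 0.903, 0.0], [-0.0, -0.0, -1.0]]
wrist_force: [0.6, -0.7, -1.2]
gripper_width: 0.585
finger_force: 0.0
```

Request:
send_rows:
  targets:
    - [0,0,1,0,0,-0.149,-0.1]
    - [0,0,1,0,0,-0.149,-0.1]
    - [0,0,0,0,0,0,-0.1]
    - [0,0,0,0,0,0,-0.1]
    - [0,0,0,0,0,0,-0.1]

```text
clock: 4.9
ee_pos: [0.5154, 0.0195, 0.2166]
tool_rot: [[-0.744, -0.668, 0.001], [-0.668, 0.744, -0.0], [-0.001, -0.001, -1.0]]
wrist_force: [0.3, -0.0, 0.3]
gripper_width: 0.45
finger_force: 0.0
```

```bash
cat > g.py <<'E'
from h import *
import sys
x,y,ya=map(float,sys.argv[1:4])
o=r.get_obs();T=np.array(o["tool_rot"]);print({k:np.round(o[k],4) for k in ("clock","joints","ee_pos","wrist_force","gripper_width","finger_force")})
print("tool shift cm",(T.T@(np.array([x,y,o["ee_pos"][2]])-o["ee_pos"])*100).round(2),"yang",np.degrees(np.arctan2(T[1,1],T[0,1])).round(2),"turn z",np.round((np.arctan2(T[1,1],T[0,1])-np.radians(ya)+np.pi)%(2*np.pi)-np.pi,3),"tilt",T[:,2].round(4))
E
python3 g.py .5638 -.0104 131.7
```

```text
{'clock': np.float64(4.9), 'joints': array([-0.028 , -0.1279,  1.3921, -0.    ,  1.8761, -2.3305]), 'ee_pos': array([0.5154, 0.0195, 0.2166]), 'wrist_force': array([ 0.3404, -0.0464,  0.252 ]), 'gripper_width': np.float64(0.4501), 'finger_force': np.float64(0.0)}
tool shift cm [-1.6  -5.46  0.01] yang 131.92 turn z 0.004 tilt [ 1.3e-03 -1.0e-04 -1.0e+00]
```

Request:
send_rows:
  targets:
    - [-0.8,-2.7,0,0,0,0,-0.1]
    - [-0.8,-2.76,0,0,0,0,-0.1]
    - [0,0,1.5,0,0,0,-0.1]
    - [0,0,1.5,0,0,0,-0.1]
    - [0,0,1.5,0,0,0,-0.1]

```text
clock: 5.4
ee_pos: [0.5642, -0.0106, 0.1706]
tool_rot: [[-0.744, -0.668, 0.001], [-0.668, 0.744, -0.0], [-0.001, -0.001, -1.0]]
wrist_force: [-0.4, 1.3, 0.4]
gripper_width: 0.455
finger_force: 0.0
```

Request:
send_rows:
  targets:
    - [0,0,0.6,0,0,0,-0.1]
    - [0,0,0.6,0,0,0,-0.1]
    - [0,0,0.6,0,0,0,-0.1]
    - [0,0,0.6,0,0,0,-0.1]
    - [0,0,0.6,0,0,0,-0.1]

```text
clock: 5.9
ee_pos: [0.5639, -0.0104, 0.1407]
tool_rot: [[-0.742, -0.67, 0.001], [-0.67, 0.742, -0.0], [-0.001, -0.001, -1.0]]
wrist_force: [-0.3, 0.0, -0.3]
gripper_width: 0.448
finger_force: 0.0
```

```bash
python3 g.py .5638 -.0104 131.7
python3 - <<'E'
from h import *
c=grab_frame("wrist");save(c,"w3.png")
E
```

```text
{'clock': np.float64(5.9), 'joints': array([-0.0788, -0.0113,  1.4152, -0.    ,  1.7369, -2.3838]), 'ee_pos': array([ 0.5639, -0.0104,  0.1407]), 'wrist_force': array([-0.2672,  0.0145, -0.2529]), 'gripper_width': np.float64(0.4482), 'finger_force': np.float64(0.0)}
tool shift cm [ 0.    0.01 -0.  ] yang 132.07 turn z 0.006 tilt [ 8.e-04 -1.e-04 -1.e+00]
```

View pics/w3.png

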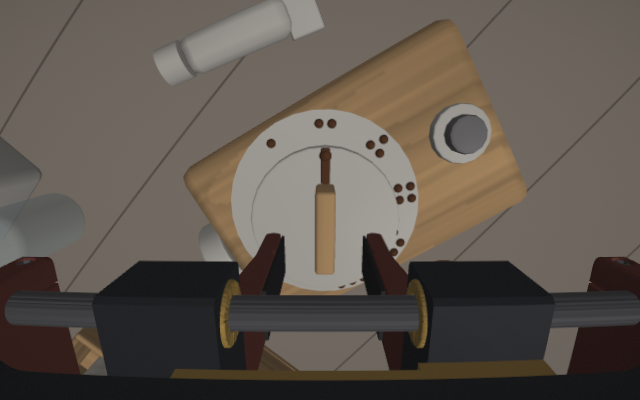

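The wrist view shows the bar at (325,230), upright and centred between the fingers, with the pointer (325,155) at the two-bump mark (325,124).

Request:
send_rows:
  targets:
    - [0,0,0.2,0,0,0,-0.1]
    - [0,0,0.2,0,0,0,-0.1]
    - [0,0,0.2,0,0,0,-0.1]
    - [0,0,0.2,0,0,0,-0.1]
    - [0,0,0.2,0,0,0,-0.1]

```text
clock: 6.45
ee_pos: [0.5638, -0.0105, 0.1306]
tool_rot: [[-0.742, -0.67, 0.0], [-0.67, 0.742, -0.0], [-0.0, -0.0, -1.0]]
wrist_force: [-0.2, -0.0, -0.8]
gripper_width: 0.45
finger_force: 0.0
```

Request:
send_rows:
  targets:
    - [0,0,0.1,0,0,0,-0.1]
    - [0,0,0.1,0,0,0,-0.1]
    - [0,0,0.1,0,0,0,-0.1]
    - [0,0,0.1,0,0,0,-0.1]
    - [0,0,0,0,0,0,-0.1]

```text
clock: 6.95
ee_pos: [0.5637, -0.0105, 0.1265]
tool_rot: [[-0.742, -0.67, -0.0], [-0.67, 0.742, -0.0], [0.0, 0.0, -1.0]]
wrist_force: [0.8, -0.2, -0.7]
gripper_width: 0.45
finger_force: 0.0
```

Request:
send_rows:
  targets:
    - [0,0,0.1,0,0,0,-0.1]
    - [0,0,0.1,0,0,0,-0.1]
    - [0,0,0.1,0,0,0,-0.1]
    - [0,0,0.1,0,0,0,-0.1]
    - [0,0,0,0,0,0,-0.1]

```text
clock: 7.45
ee_pos: [0.5636, -0.0105, 0.1224]
tool_rot: [[-0.742, -0.67, -0.0], [-0.67, 0.742, 0.0], [0.0, 0.0, -1.0]]
wrist_force: [-0.7, -0.9, 0.1]
gripper_width: 0.449
finger_force: 0.0
```

Request:
send_rows:
  targets:
    - [0,0,0,0,0,0,-0.5]
    - [0,0,0,0,0,0,-0.7]
    - [0,0,0,0,0,0,-0.9]
    - [0,0,0,0,0,0,-0.9]
    - [0,0,0,0,0,0,-0.9]
  squeeze: 5

```text
clock: 7.95
ee_pos: [0.5637, -0.0105, 0.1227]
tool_rot: [[-0.742, -0.67, 0.0], [-0.67, 0.742, -0.0], [-0.0, -0.0, -1.0]]
wrist_force: [0.7, -0.4, 0.1]
gripper_width: 0.061
finger_force: 0.0
```

Request:
send_rows:
  targets:
    - [0,0,0.1,0,0,0,-0.9]
    - [0,0,0.1,0,0,0,-0.9]
    - [0,0,0.1,0,0,0,-0.9]
    - [0,0,0,0,0,0,-0.9]
    - [0,0,0,0,0,0,-0.9]

```text
clock: 8.45
ee_pos: [0.5637, -0.0105, 0.1196]
tool_rot: [[-0.742, -0.67, -0.0], [-0.67, 0.742, 0.0], [0.0, 0.0, -1.0]]
wrist_force: [-0.2, 0.2, -0.4]
gripper_width: 0.052
finger_force: 0.0
```

The fingers shut to 5 mm with no force, so the bar isn't between them. I'll look.

Run:
```python
from h import *
c=grab_frame("wrist");d=grab_frame("side")
s=grab_frame("scene")
a=cv2.resize(c["frame"][80:330,180:480],(480,400));b=cv2.resize(d["frame"][130:240,200:332],(300,250),interpolation=cv2.INTER_CUBIC);e=cv2.resize(s["frame"][120:252,280:412],(300,300),interpolation=cv2.INTER_CUBIC)
v=np.zeros((550,800,3),np.uint8);v[:400,:480]=a;v[:250,490:790]=b;v[250:550,490:790]=e
cv2.imwrite("pics/m4.png",v[:,:,::-1])
X=[.5636,-.0105,.1196];print(proj(c,X),proj(d,X),proj(s,X))
```

```text
[323.07605641 230.14394271] [274.69766739 184.81829651] [348.69006468 189.27165439]
```

View pics/m4.png

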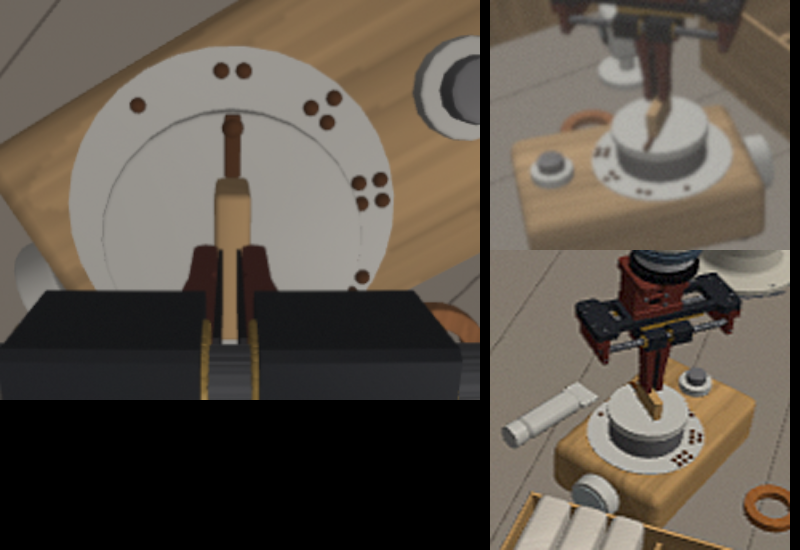

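The fingers are drawn over the bar in the wrist crop, and in the scene view their tips at (650,390) stand at the bar's upper side, so they seem to be above the bar. I'll check the heights by triangulation.

Run:
```python
from h import *
c=grab_frame("wrist");d=grab_frame("side");s=grab_frame("scene")
S=np.array([160/2.2727+280,140/2.2727+120]);D=np.array([165/2.2727+200,97/2.2727+130])
print("tips vis",tri([ray(s,S),ray(d,D)]))
for z in (.09,.1,.11,.12,.13,.14,.15,.16): print(z,proj(d,[.5637,-.0105,z]).round(1),proj(s,[.5637,-.0105,z]).round(1),proj(c,[.5637,-.0105,z]).round(1))
print(S,D)
print("obs",r.get_obs()["ee_pos"])
# box top corner-ish/button via views: crop1 coords: scene crop x/400*130+300
f=lambda p,x0,y0:np.array([p[0]*130/400+x0,p[1]*85/262+y0])
P={"bar end far from pointer, top":((165,110),(0,0))}
# disc outline centre from crop1
sc=f((152,112),300,155);sd=f((230,62),200,165)
print("disc centre",tri([ray(s,sc),ray(d,sd)]))
sc=f((217,62),300,155);sd=f((84,103),200,165)
print("button top",tri([ray(s,sc),ray(d,sd)]))
```

```text
tips vis (array([ 0.56419428, -0.00667877,  0.15086224]), [np.float64(0.001582134358600113), np.float64(0.0015821343586001344)])
0.09 [275.5 194.8] [347.8 197. ] [323.1 216.7]
0.1 [275.3 191.4] [348.1 194.4] [323.1 220.9]
0.11 [275.  188.1] [348.4 191.8] [323.  225.4]
0.12 [274.7 184.7] [348.7 189.2] [323.  230.3]
0.13 [274.5 181.2] [349.  186.5] [323.  235.7]
0.14 [274.2 177.7] [349.3 183.8] [323.  241.7]
0.15 [273.9 174.2] [349.6 181.1] [323.  248.3]
0.16 [273.6 170.6] [349.9 178.3] [323.  255.7]
[350.40084481 181.60073921] [272.60087121 172.68051217]
obs [ 0.56371525 -0.01047911  0.11967841]
disc centre (array([ 0.56601449, -0.00696957,  0.11529183]), [np.float64(0.00042556890647723776), np.float64(0.00042556890647730004)])
button top (array([0.4588724 , 0.02876517, 0.10180682]), [np.float64(0.0006481313897462862), np.float64(0.0006481313897462481)])
```

Run:
```python
from h import *
s=grab_frame("scene");d=grab_frame("side")
p=np.array([.182,.572,.186]);y=np.array([.304,.953,0])
for dz in (0,.03):
  for w in (-.044,.044,-.057,.057): print(dz,w,proj(s,p+y*w+[0,0,dz]).round(1),proj(d,p+y*w+[0,0,dz]).round(1))
a=cv2.imread("pics/scene0.png")[60:150,550:640];b=cv2.imread("pics/side0.png")[0:120,0:90]
e=s["frame"][150:230,310:400,::-1];g=d["frame"][130:220,235:325,::-1]
R=lambda q:cv2.resize(q,(q.shape[1]*4,q.shape[0]*3) if 0 else (390,295),interpolation=cv2.INTER_CUBIC)
cv2.imwrite("pics/m5.png",np.vstack([np.hstack([R(a),R(b)]),np.hstack([R(e),R(g)])]))
```

```text
0 -0.044 [558.5 134.9] [ 33.3 116.5]
0 0.044 [590.6 145.7] [ 38.4 101.8]
0 -0.057 [554.  133.4] [ 32.5 118.8]
0 0.057 [595.5 147.4] [39.1 99.8]
0.03 -0.044 [563.2 126.5] [ 28.5 105.9]
0.03 0.044 [596.  137.2] [34.  91.6]
0.03 -0.057 [558.5 124.9] [ 27.7 108.1]
0.03 0.057 [601.  138.8] [34.7 89.6]
```

View pics/m5.png

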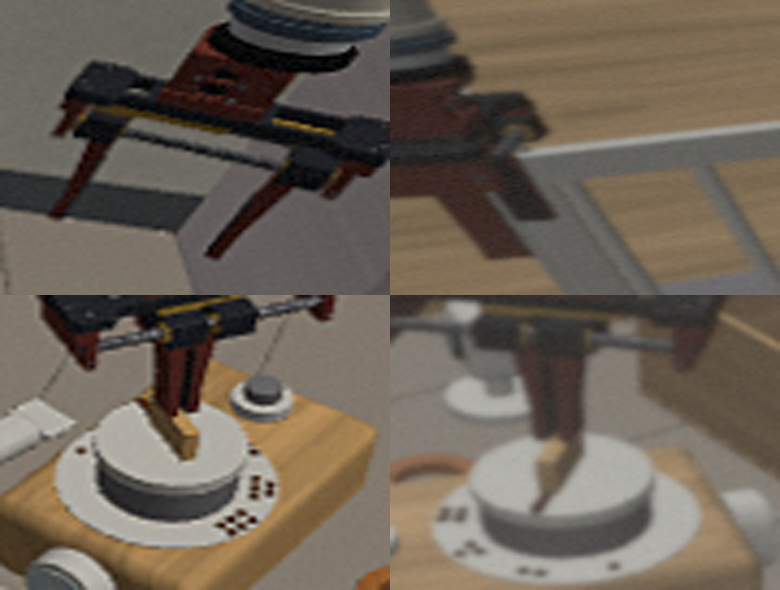

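The start picture shows the tips at (562,126) and (599,138) in the scene view. That matches a height about 30 mm above the reported TCP, so the real tips are now at z≈0.150, just over the bar. I'll open, then probe down about 30 mm further.

Request:
send_rows:
  targets:
    - [0,0,0,0,0,0,-0.1]
    - [0,0,0,0,0,0,-0.1]
    - [0,0,0,0,0,0,-0.1]
    - [0,0,0,0,0,0,-0.1]
    - [0,0,0,0,0,0,-0.1]

```text
clock: 9.35
ee_pos: [0.5637, -0.0105, 0.1196]
tool_rot: [[-0.742, -0.67, -0.0], [-0.67, 0.742, -0.0], [0.0, 0.0, -1.0]]
wrist_force: [-0.7, 0.0, -0.3]
gripper_width: 0.437
finger_force: 0.0
```

Request:
send_rows:
  targets:
    - [0,0,0.2,0,0,0,-0.1]
    - [0,0,0.2,0,0,0,-0.1]
    - [0,0,0.2,0,0,0,-0.1]
    - [0,0,0.2,0,0,0,-0.1]
    - [0,0,0.2,0,0,0,-0.1]

```text
clock: 9.85
ee_pos: [0.5637, -0.0105, 0.1094]
tool_rot: [[-0.742, -0.67, -0.0], [-0.67, 0.742, 0.0], [0.0, 0.0, -1.0]]
wrist_force: [0.5, 0.0, -0.5]
gripper_width: 0.45
finger_force: 0.0
```

Request:
send_rows:
  targets:
    - [0,0,0.1,0,0,0,-0.1]
    - [0,0,0.1,0,0,0,-0.1]
    - [0,0,0.1,0,0,0,-0.1]
    - [0,0,0.1,0,0,0,-0.1]
    - [0,0,0.1,0,0,0,-0.1]

```text
clock: 10.35
ee_pos: [0.5637, -0.0105, 0.1046]
tool_rot: [[-0.742, -0.67, 0.0], [-0.67, 0.742, 0.0], [-0.0, -0.0, -1.0]]
wrist_force: [-0.3, 0.2, 0.3]
gripper_width: 0.453
finger_force: 0.0
```

Request:
send_rows:
  targets:
    - [0,0,0.1,0,0,0,-0.1]
    - [0,0,0.1,0,0,0,-0.1]
    - [0,0,0.1,0,0,0,-0.1]
    - [0,0,0.1,0,0,0,-0.1]
    - [0,0,0,0,0,0,-0.1]

```text
clock: 10.85
ee_pos: [0.5636, -0.0105, 0.1004]
tool_rot: [[-0.742, -0.67, -0.0], [-0.67, 0.742, 0.0], [0.0, 0.0, -1.0]]
wrist_force: [0.1, 0.8, -0.1]
gripper_width: 0.447
finger_force: 0.0
```

Tips are now at about 0.130, which should be beside the bar. I'll continue to 0.123 or so, then close.

Request:
send_rows:
  targets:
    - [0,0,0.1,0,0,0,-0.1]
    - [0,0,0.1,0,0,0,-0.1]
    - [0,0,0.1,0,0,0,-0.1]
    - [0,0,0.1,0,0,0,-0.1]
    - [0,0,0,0,0,0,-0.1]

```text
clock: 11.35
ee_pos: [0.5636, -0.0105, 0.0964]
tool_rot: [[-0.742, -0.67, -0.0], [-0.67, 0.742, 0.0], [0.0, 0.0, -1.0]]
wrist_force: [-0.0, 0.5, -0.4]
gripper_width: 0.447
finger_force: 0.0
```

Request:
send_rows:
  targets:
    - [0,0,0,0,0,0,-0.5]
    - [0,0,0,0,0,0,-0.7]
    - [0,0,0,0,0,0,-0.9]
    - [0,0,0,0,0,0,-0.9]
    - [0,0,0,0,0,0,-0.9]
  squeeze: 5

```text
clock: 11.85
ee_pos: [0.5634, -0.0102, 0.0966]
tool_rot: [[-0.742, -0.67, -0.001], [-0.67, 0.742, 0.001], [0.0, 0.001, -1.0]]
wrist_force: [-0.9, 2.1, 0.8]
gripper_width: 0.136
finger_force: 5.0
```

Request:
send_rows:
  targets:
    - [0,0,0.1,0,0,0,-0.9]
    - [0,0,0.1,0,0,0,-0.9]
    - [0,0,0.1,0,0,0,-0.9]
    - [0,0,0.1,0,0,0,-0.9]
    - [0,0,0,0,0,0,-0.9]

```text
clock: 12.35
ee_pos: [0.5636, -0.0104, 0.0925]
tool_rot: [[-0.742, -0.67, -0.0], [-0.67, 0.742, 0.0], [0.0, 0.0, -1.0]]
wrist_force: [-1.4, 2.2, 2.2]
gripper_width: 0.137
finger_force: 5.0
```

Request:
send_rows:
  targets:
    - [0,0,0.1,0,0,0,-0.9]
    - [0,0,0.1,0,0,0,-0.9]
    - [0,0,0.1,0,0,0,-0.9]
    - [0,0,0,0,0,0,-0.9]
    - [0,0,0,0,0,0,-0.9]

```text
clock: 12.85
ee_pos: [0.5636, -0.0104, 0.0893]
tool_rot: [[-0.742, -0.67, -0.0], [-0.67, 0.742, 0.0], [0.0, 0.0, -1.0]]
wrist_force: [-2.0, 2.8, 1.6]
gripper_width: 0.141
finger_force: 5.0
```

Request:
send_rows:
  targets:
    - [0,0,0.1,0,0,0,-0.9]
    - [0,0,0.1,0,0,0,-0.9]
    - [0,0,0.1,0,0,0,-0.9]
    - [0,0,0,0,0,0,-0.9]
    - [0,0,0,0,0,0,-0.9]

```text
clock: 13.35
ee_pos: [0.5636, -0.0105, 0.0864]
tool_rot: [[-0.742, -0.67, -0.0], [-0.67, 0.742, 0.0], [0.0, 0.0, -1.0]]
wrist_force: [-2.4, 3.1, 1.1]
gripper_width: 0.14
finger_force: 5.0
```

Request:
send_rows:
  targets:
    - [0,0.03,0.1,0,0,0,-0.9]
    - [0,0,0.1,0,0,0,-0.9]
    - [0,0,0.1,0,0,0,-0.9]
    - [0,0,0,0,0,0,-0.9]
    - [0,0,0,0,0,0,-0.9]

```text
clock: 13.85
ee_pos: [0.5638, -0.0103, 0.0845]
tool_rot: [[-0.742, -0.67, 0.001], [-0.67, 0.742, -0.0], [-0.001, -0.001, -1.0]]
wrist_force: [-2.4, 1.2, 5.8]
gripper_width: 0.138
finger_force: 6.7
```

Request:
send_rows:
  targets:
    - [0,0,0.1,0,0,0,-0.9]
    - [0,0,0.1,0,0,0,-0.9]
    - [0,0,0.05,0,0,0,-0.9]
    - [0,0,0,0,0,0,-0.9]
    - [0,0,0,0,0,0,-0.9]

```text
clock: 14.35
ee_pos: [0.5641, -0.0103, 0.0829]
tool_rot: [[-0.742, -0.67, 0.002], [-0.67, 0.742, -0.0], [-0.001, -0.002, -1.0]]
wrist_force: [-3.1, 2.0, 10.0]
gripper_width: 0.138
finger_force: 8.2
```

Request:
send_rows:
  targets:
    - [0,0,0.1,0,0,0,-0.9]
    - [0,0,0.1,0,0,0,-0.9]
    - [0,0,0,0,0,0,-0.9]
    - [0,0,0,0,0,0,-0.9]
    - [0,0,0,0,0,0,-0.9]

```text
clock: 14.85
ee_pos: [0.5643, -0.0103, 0.0816]
tool_rot: [[-0.742, -0.67, 0.003], [-0.67, 0.742, -0.0], [-0.002, -0.002, -1.0]]
wrist_force: [-4.1, 2.3, 10.4]
gripper_width: 0.141
finger_force: 9.6
```

Request:
send_rows:
  targets:
    - [0,0.02,0.1,0,0,0,-0.9]
    - [0,0,0.0,0,0,0,-0.9]
    - [0,0,0,0,0,0,-0.9]
    - [0,0,0,0,0,0,-0.9]
    - [0,0,0,0,0,0,-0.9]

```text
clock: 15.35
ee_pos: [0.5643, -0.0103, 0.081]
tool_rot: [[-0.742, -0.67, 0.004], [-0.67, 0.742, -0.0], [-0.002, -0.003, -1.0]]
wrist_force: [-4.3, 2.9, 13.3]
gripper_width: 0.136
finger_force: 10.1
```

Request:
send_rows:
  targets:
    - [0,0,0,0,0,0.06,-0.9]
    - [0,0,0,0,0,0.06,-0.9]
    - [0,0,0,0,0,0.06,-0.9]
    - [0,0,0,0,0,0.06,-0.9]
    - [0,0,0,0,0,0.06,-0.9]

```text
clock: 15.85
ee_pos: [0.5645, -0.0103, 0.0811]
tool_rot: [[-0.908, -0.419, 0.004], [-0.419, 0.908, -0.001], [-0.003, -0.002, -1.0]]
wrist_force: [-4.8, 2.1, 13.0]
gripper_width: 0.133
finger_force: 10.3
```

```bash
python3 g.py .5638 -.0104 11.7; python3 -c "
from h import *
o=r.get_obs();print(np.round(o['torque'],3))"
```

```text
{'clock': np.float64(15.85), 'joints': array([-7.8400e-02, -3.9000e-03,  1.5132e+00, -2.0000e-04,  1.6282e+00,
       -2.0810e+00]), 'ee_pos': array([ 0.5645, -0.0103,  0.0811]), 'wrist_force': array([-4.8251,  2.0662, 12.9655]), 'gripper_width': np.float64(0.1334), 'finger_force': np.float64(10.2587)}
tool shift cm [ 0.07  0.02 -0.  ] yang 114.74 turn z 1.798 tilt [ 4.1e-03 -5.0e-04 -1.0e+00]
[0.473 0.811 0.06 ]
```

Request:
send_rows:
  targets:
    - [0,0,0,0,0,0.08,-0.9]
    - [0,0,0,0,0,0.08,-0.9]
    - [0,0,0,0,0,0.08,-0.9]
    - [0,0,0,0,0,0.08,-0.9]
    - [0,0,0,0,0,0.08,-0.9]

```text
clock: 16.35
ee_pos: [0.5644, -0.0104, 0.081]
tool_rot: [[-1.0, -0.031, 0.004], [-0.031, 1.0, -0.001], [-0.004, -0.001, -1.0]]
wrist_force: [-4.0, 1.7, 13.2]
gripper_width: 0.136
finger_force: 10.4
```

Request:
send_rows:
  targets:
    - [0,0,0,0,0,0.08,-0.9]
    - [0,0,0,0,0,0.08,-0.9]
    - [0,0,0,0,0,0.08,-0.9]
    - [0,0,0,0,0,0.08,-0.9]
    - [0,0,0,0,0,0.08,-0.9]

```text
clock: 16.85
ee_pos: [0.5644, -0.0106, 0.081]
tool_rot: [[-0.933, 0.361, 0.004], [0.361, 0.933, -0.001], [-0.004, 0.0, -1.0]]
wrist_force: [-4.5, 1.7, 12.8]
gripper_width: 0.136
finger_force: 11.0
```

```bash
python3 g.py .5638 -.0104 11.7; python3 -c "
from h import *
o=r.get_obs();print(np.round(o['torque'],3))
c=grab_frame('wrist');cv2.imwrite('pics/w6.png',c['frame'][:,:,::-1])"
```

```text
{'clock': np.float64(16.85), 'joints': array([-7.8500e-02, -3.9000e-03,  1.5132e+00, -8.0000e-04,  1.6282e+00,
       -1.2802e+00]), 'ee_pos': array([ 0.5644, -0.0106,  0.081 ]), 'wrist_force': array([-4.4602,  1.7206, 12.7716]), 'gripper_width': np.float64(0.1365), 'finger_force': np.float64(10.9971)}
tool shift cm [ 0.07 -0.   -0.  ] yang 68.85 turn z 0.997 tilt [ 0.004  -0.0012 -1.    ]
[0.154 0.886 0.028]
```

View pics/w6.png

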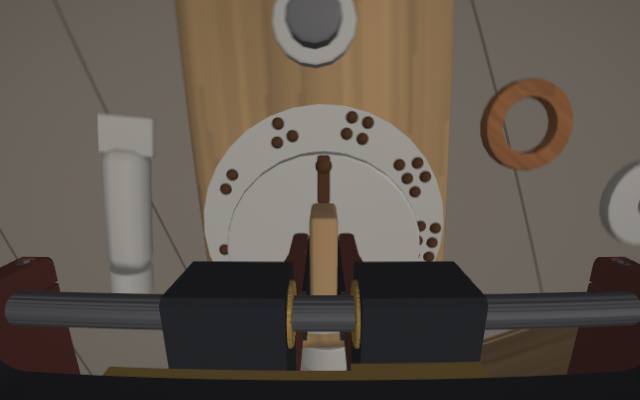

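The dial follows: the pointer (323,165) is now between three bumps (285,133) and four bumps (358,128), with about 1.0 rad left.

Request:
send_rows:
  targets:
    - [0,0,0,0,0,0.08,-0.9]
    - [0,0,0,0,0,0.08,-0.9]
    - [0,0,0,0,0,0.08,-0.9]
    - [0,0,0,0,0,0.08,-0.9]
    - [0,0,0,0,0,0.08,-0.9]

```text
clock: 17.4
ee_pos: [0.5644, -0.0107, 0.081]
tool_rot: [[-0.718, 0.696, 0.004], [0.696, 0.718, -0.001], [-0.004, 0.002, -1.0]]
wrist_force: [-4.5, 1.4, 12.8]
gripper_width: 0.136
finger_force: 13.3
```

Request:
send_rows:
  targets:
    - [0,0,0,0,0,0.08,-0.9]
    - [0,0,0,0,0,0.08,-0.9]
    - [0,0,0,0,0,0.08,-0.9]
    - [0,0,0,0,0,0.08,-0.9]
    - [0,0,0,0,0,0.08,-0.9]

```text
clock: 17.9
ee_pos: [0.5643, -0.0107, 0.081]
tool_rot: [[-0.391, 0.92, 0.004], [0.92, 0.391, -0.001], [-0.003, 0.003, -1.0]]
wrist_force: [-5.4, 1.0, 13.9]
gripper_width: 0.141
finger_force: 12.2
```

Request:
send_rows:
  targets:
    - [0,0,0,0,0,0.06,-0.9]
    - [0,0,0,0,0,0.06,-0.9]
    - [0,0,0,0,0,0.06,-0.9]
    - [0,0,0,0,0,0,-0.9]
    - [0,0,0,0,0,0,-0.9]

```text
clock: 18.4
ee_pos: [0.5643, -0.0107, 0.081]
tool_rot: [[-0.223, 0.975, 0.004], [0.975, 0.223, -0.001], [-0.002, 0.003, -1.0]]
wrist_force: [-3.8, 1.1, 13.1]
gripper_width: 0.136
finger_force: 11.8
```

```bash
python3 g.py .5638 -.0104 11.7; python3 -c "
from h import *
o=r.get_obs();print(np.round(o['torque'],3))"
```

```text
{'clock': np.float64(18.4), 'joints': array([-7.8600e-02, -3.9000e-03,  1.5133e+00, -9.0000e-04,  1.6285e+00,
       -3.0320e-01]), 'ee_pos': array([ 0.5643, -0.0107,  0.081 ]), 'wrist_force': array([-3.8443,  1.1252, 13.0563]), 'gripper_width': np.float64(0.1364), 'finger_force': np.float64(11.7991)}
tool shift cm [ 0.04 -0.04 -0.  ] yang 12.87 turn z 0.02 tilt [ 0.0035 -0.0012 -1.    ]
[ 0.096  1.03  -0.054]
```

Request:
send_rows:
  targets:
    - [0,0,0,0,0,0.02,-0.9]
    - [0,0,0,0,0,0,-0.9]
    - [0,0,-0.1,0,0,0,-0.9]
    - [0,0,-0.1,0,0,0,-0.9]
    - [0,0,0,0,0,0,-0.9]
  squeeze: 3

```text
clock: 18.9
ee_pos: [0.5642, -0.0106, 0.0824]
tool_rot: [[-0.203, 0.979, 0.003], [0.979, 0.203, -0.001], [-0.002, 0.003, -1.0]]
wrist_force: [-3.5, 0.3, 10.1]
gripper_width: 0.142
finger_force: 8.9
```

Request:
send_rows:
  targets:
    - [0,0,-0.1,0,0,0,-0.9]
    - [0,0,-0.1,0,0,0,-0.9]
    - [0,0,-0.1,0,0,0,-0.9]
    - [0,0,-0.1,0,0,0,-0.9]
    - [0,0,0,0,0,0,-0.9]

```text
clock: 19.4
ee_pos: [0.5637, -0.0106, 0.085]
tool_rot: [[-0.203, 0.979, 0.001], [0.979, 0.203, -0.001], [-0.001, 0.001, -1.0]]
wrist_force: [-2.0, 0.1, 5.7]
gripper_width: 0.137
finger_force: 7.0
```

Request:
send_rows:
  targets:
    - [0,0,-0.1,0,0,0,-0.9]
    - [0,0,-0.1,0,0,0,-0.6]
    - [0,0,-0.1,0,0,0,-0.1]
    - [0,0,0,0,0,0,-0.1]
    - [0,0,0,0,0,0,-0.1]

```text
clock: 19.9
ee_pos: [0.5632, -0.0102, 0.0866]
tool_rot: [[-0.203, 0.979, -0.001], [0.979, 0.203, -0.0], [-0.0, -0.001, -1.0]]
wrist_force: [0.0, 0.0, 0.2]
gripper_width: 0.431
finger_force: 0.0
```

Request:
send_rows:
  targets:
    - [0,0,-1,0,0,0,-0.1]
    - [0,0,-2,0,0,0,-0.1]
    - [0,0,-3,0,0,0,-0.1]
    - [0,0,-3,0,0,0,-0.1]
    - [0,0,-3,0,0,0,-0.1]

```text
clock: 20.4
ee_pos: [0.5633, -0.0101, 0.209]
tool_rot: [[-0.204, 0.979, 0.001], [0.979, 0.204, -0.0], [-0.0, 0.0, -1.0]]
wrist_force: [0.3, -0.5, -0.0]
gripper_width: 0.447
finger_force: 0.0
```

Request:
send_rows:
  targets:
    - [0,0,0,0,0,0,-1]
    - [0,0,0,0,0,0,-1]
    - [0,0,0,0,0,0,-1]
    - [0,0,0,0,0,0,-1]
    - [0,0,0,0,0,0,-1]

```text
clock: 20.9
ee_pos: [0.5629, -0.0101, 0.2057]
tool_rot: [[-0.204, 0.979, -0.002], [0.979, 0.204, 0.0], [0.001, -0.002, -1.0]]
wrist_force: [-0.4, 0.3, -0.6]
gripper_width: 0.032
finger_force: 0.0
```

```bash
python3 g.py .4547 .0257 11.7
python3 - <<'E'
from h import *
c=grab_frame("wrist");s=grab_frame("scene");d=grab_frame("side")
v=np.zeros((500,800,3),np.uint8);v[:312,:500]=cv2.resize(c["frame"],(500,312))
v[:240,510:790]=cv2.resize(s["frame"][150:246,300:412],(280,240),interpolation=cv2.INTER_CUBIC);v[250:490,510:790]=cv2.resize(d["frame"][150:246,210:322],(280,240),interpolation=cv2.INTER_CUBIC)
cv2.imwrite("pics/m7.png",v[:,:,::-1])
# predicted pointer tip & bar ends at mark five vs. seen
a=np.radians(-18.32+120)
for k in (.0495,.026): print(proj(c,[.5638+k*np.cos(a),-.0104+k*np.sin(a),.122])*500/640)
E
```

```text
{'clock': np.float64(20.9), 'joints': array([-7.8300e-02, -1.5000e-03,  1.2905e+00, -0.0000e+00,  1.8550e+00,
       -2.8330e-01]), 'ee_pos': array([ 0.5629, -0.0101,  0.2057]), 'wrist_force': array([-0.4147,  0.2981, -0.5652]), 'gripper_width': np.float64(0.0324), 'finger_force': np.float64(0.0)}
tool shift cm [ 5.7  -9.86  0.03] yang 11.75 turn z 0.001 tilt [-2.3e-03  2.0e-04 -1.0e+00]
[253.39359459 110.53672198]
[253.35032348 132.69686902]
```

View pics/m7.png

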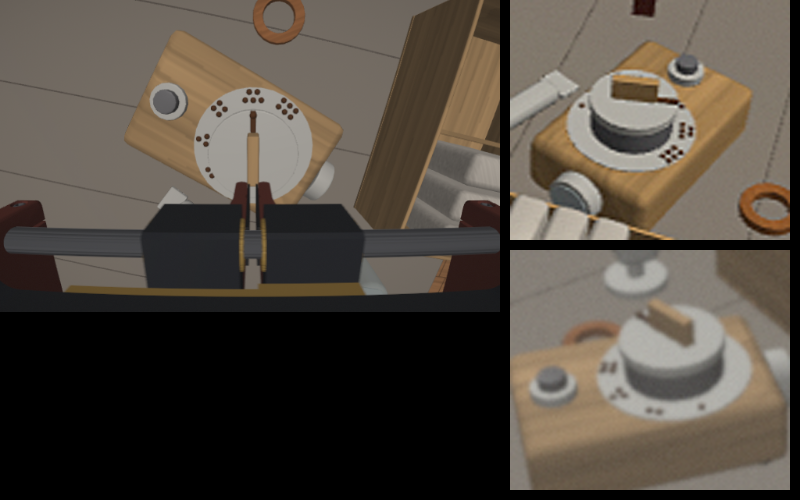

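The pointer tip (253,113) stands at the five-bump mark (253,97), and the disc has risen. Next is the button, at (166,102) in the wrist crop; I'll check its position.

Run:
```python
from h import *
c=grab_frame("wrist");o=r.get_obs();T=np.array(o["tool_rot"])
p=np.array([166,102])*1.28
for z in (.095,.1,.105): print(at_z(c,p,z).round(4))
for n in nets.spot_point("wrist","lamp_top")[:2]: print(n,at_z(c,n["point"],.1).round(4))
X=np.array([.455,.026,o["ee_pos"][2]]);print((T.T@(X-o["ee_pos"])*100).round(2))
```

```text
[0.4537 0.0256 0.095 ]
[0.4552 0.0261 0.1   ]
[0.4567 0.0266 0.105 ]
{'point': [208.5, 132.1], 'conf': 0.81} [0.4519 0.0241 0.1   ]
[ 5.74 -9.86  0.01]
```

Request:
send_rows:
  targets:
    - [1.9,-3.3,0,0,0,0,-1]
    - [1.9,-3.3,0,0,0,0,-1]
    - [1.9,-3.3,0,0,0,0,-1]
    - [0,0,0,0,0,-0.149,-1]
    - [0,0,0,0,0,-0.149,-1]

```text
clock: 21.65
ee_pos: [0.4542, 0.0259, 0.2079]
tool_rot: [[-0.488, 0.873, 0.002], [0.873, 0.488, 0.0], [-0.001, 0.002, -1.0]]
wrist_force: [0.0, -0.2, 0.2]
gripper_width: 0.01
finger_force: 0.0
```

Request:
send_rows:
  targets:
    - [0,0,1,0,0,-0.149,-1]
    - [0,0,1,0,0,-0.149,-1]
    - [0,0,1,0,0,-0.149,-1]
    - [0,0,1,0,0,-0.149,-1]
    - [0,0,1,0,0,-0.149,-1]

```text
clock: 22.15
ee_pos: [0.4548, 0.0255, 0.1568]
tool_rot: [[-0.95, 0.311, 0.0], [0.311, 0.95, -0.0], [-0.0, 0.0, -1.0]]
wrist_force: [0.4, -0.4, 0.4]
gripper_width: 0.01
finger_force: 0.0
```

Request:
send_rows:
  targets:
    - [0,0,1,0,0,0,-1]
    - [0,0,1,0,0,0,-1]
    - [0,0,1,0,0,0,-1]
    - [0,0,0,0,0,0,-1]
    - [0,0,0,0,0,0,-1]

```text
clock: 22.65
ee_pos: [0.4547, 0.0255, 0.127]
tool_rot: [[-0.948, 0.318, -0.0], [0.318, 0.948, 0.0], [0.0, -0.0, -1.0]]
wrist_force: [-0.2, -0.4, 0.3]
gripper_width: 0.006
finger_force: 0.0
```

```bash
python3 g.py .455 .026 71.7
```

```text
{'clock': np.float64(22.65), 'joints': array([-0.0186, -0.3068,  1.7041, -0.    ,  1.7446, -1.2656]), 'ee_pos': array([0.4547, 0.0255, 0.127 ]), 'wrist_force': array([-0.1852, -0.3894,  0.2726]), 'gripper_width': np.float64(0.0056), 'finger_force': np.float64(0.0)}
tool shift cm [-0.01  0.05 -0.  ] yang 71.45 turn z -0.004 tilt [-3.e-04  0.e+00 -1.e+00]
```

Request:
send_rows:
  targets:
    - [0,0,0.9,0,0,0,-1]
    - [0,0,0.9,0,0,0,-1]
    - [0,0,0.9,0,0,0,-1]
    - [0,0,0.9,0,0,0,-1]
    - [0,0,0.9,0,0,0,-1]

```text
clock: 23.15
ee_pos: [0.4547, 0.0255, 0.0811]
tool_rot: [[-0.948, 0.317, -0.0], [0.317, 0.948, 0.0], [0.0, -0.0, -1.0]]
wrist_force: [-0.3, -0.7, -0.0]
gripper_width: 0.004
finger_force: 0.0
```

Request:
send_rows:
  targets:
    - [0,0,0.2,0,0,0,-1]
    - [0,0,0.2,0,0,0,-1]
    - [0,0,0.2,0,0,0,-1]
    - [0,0,0,0,0,0,-1]
    - [0,0,0,0,0,0,-1]

```text
clock: 23.65
ee_pos: [0.455, 0.0256, 0.0765]
tool_rot: [[-0.948, 0.317, 0.001], [0.317, 0.948, -0.0], [-0.001, 0.0, -1.0]]
wrist_force: [-0.2, -0.2, -0.1]
gripper_width: 0.007
finger_force: 0.0
```

Request:
send_rows:
  targets:
    - [0,0,0.1,0,0,0,-1]
    - [0,0,0.1,0,0,0,-1]
    - [0,0,0.1,0,0,0,-1]
    - [0,0,0.1,0,0,0,-1]
    - [0,0,0,0,0,0,-1]

```text
clock: 24.15
ee_pos: [0.4547, 0.0255, 0.0719]
tool_rot: [[-0.948, 0.317, -0.0], [0.317, 0.948, -0.0], [0.0, -0.0, -1.0]]
wrist_force: [0.0, -0.2, 1.0]
gripper_width: 0.002
finger_force: 0.0
```

Request:
send_rows:
  targets:
    - [0,0,0.1,0,0,0,-1]
    - [0,0,0.1,0,0,0,-1]
    - [0,0,0.1,0,0,0,-1]
    - [0,0,0.1,0,0,0,-1]
    - [0,0,0,0,0,0,-1]

```text
clock: 24.65
ee_pos: [0.4547, 0.0255, 0.0679]
tool_rot: [[-0.948, 0.317, -0.0], [0.317, 0.948, -0.0], [0.0, -0.0, -1.0]]
wrist_force: [-0.5, 0.1, -0.0]
gripper_width: 0.007
finger_force: 0.0
```

Request:
send_rows:
  targets:
    - [0,0,0.1,0,0,0,-1]
    - [0,0,0.1,0,0,0,-1]
    - [0,0,0.1,0,0,0,-1]
    - [0,0,0.1,0,0,0,-1]
    - [0,0,0,0,0,0,-1]

```text
clock: 25.15
ee_pos: [0.4549, 0.0255, 0.0644]
tool_rot: [[-0.948, 0.317, 0.0], [0.317, 0.948, -0.0], [-0.0, 0.0, -1.0]]
wrist_force: [-1.8, -0.7, 4.1]
gripper_width: 0.007
finger_force: 2.1
```

Request:
send_rows:
  targets:
    - [0,0,0.1,0,0,0,-1]
    - [0,0,0.1,0,0,0,-1]
    - [0,0,0.1,0,0,0,-1]
    - [0,0,0.1,0,0,0,-1]
    - [0,0,0,0,0,0,-1]

```text
clock: 25.65
ee_pos: [0.455, 0.0255, 0.0606]
tool_rot: [[-0.948, 0.317, 0.001], [0.317, 0.948, -0.0], [-0.001, 0.0, -1.0]]
wrist_force: [-2.6, -0.4, 6.7]
gripper_width: 0.009
finger_force: 3.4
```

Request:
send_rows:
  targets:
    - [0,0,0.1,0,0,0,-1]
    - [0,0,0.1,0,0,0,-1]
    - [0,0,0.1,0,0,0,-1]
    - [0,0,0,0,0,0,-1]
    - [0,0,0,0,0,0,-1]

```text
clock: 26.15
ee_pos: [0.4551, 0.0255, 0.0592]
tool_rot: [[-0.948, 0.317, 0.002], [0.317, 0.948, -0.0], [-0.001, 0.0, -1.0]]
wrist_force: [-6.5, -0.5, 12.8]
gripper_width: 0.007
finger_force: 6.9
```

Request:
send_rows:
  targets:
    - [0,0,0.1,0,0,0,-1]
    - [0,0,0,0,0,0,-1]
    - [0,0,0,0,0,0,-1]
    - [0,0,0,0,0,0,-1]
    - [0,0,0,0,0,0,-1]

```text
clock: 26.65
ee_pos: [0.4552, 0.0255, 0.0591]
tool_rot: [[-0.948, 0.317, 0.002], [0.317, 0.948, -0.0], [-0.002, 0.001, -1.0]]
wrist_force: [-8.8, 0.1, 19.1]
gripper_width: 0.005
finger_force: 9.1
```

The button is on its hard stop after about 8 mm, so I'll let go.

Request:
send_rows:
  targets:
    - [0,0,-0.3,0,0,0,-1]
    - [0,0,-0.4,0,0,0,-1]
    - [0,0,-0.8,0,0,0,-1]
    - [0,0,-2,0,0,0,-1]
    - [0,0,-3,0,0,0,-1]

```text
clock: 27.15
ee_pos: [0.4535, 0.0256, 0.1194]
tool_rot: [[-0.948, 0.317, -0.005], [0.317, 0.948, 0.0], [0.004, -0.001, -1.0]]
wrist_force: [-0.4, -0.5, 0.2]
gripper_width: 0.002
finger_force: 0.0
```

Request:
send_rows:
  targets:
    - [0,0,-3,0,0,0,-1]
    - [0,0,-3,0,0,0,-1]
    - [0,0,-3,0,0,0,-1]
    - [0,0,0,0,0,0,-1]
    - [0,0,0,0,0,0,-1]

```text
clock: 27.65
ee_pos: [0.4551, 0.0255, 0.211]
tool_rot: [[-0.948, 0.317, 0.0], [0.317, 0.948, 0.0], [-0.0, 0.0, -1.0]]
wrist_force: [-0.2, -0.5, -0.8]
gripper_width: 0.004
finger_force: 0.0
```

Run:
```python
from h import *
c=grab_frame("wrist");save(c,"w8.png")
```

```text
(no output)
```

View pics/w8.png

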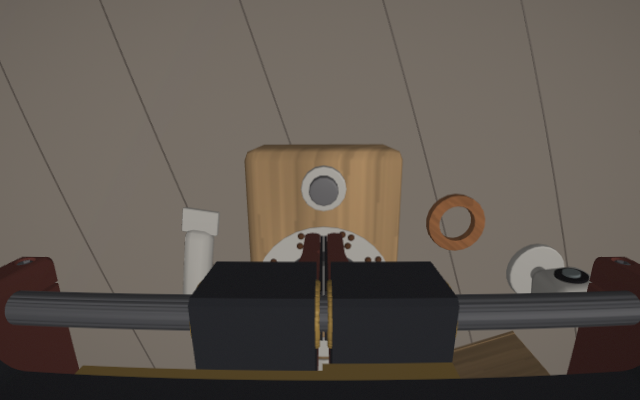

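The wrist view shows the button (324,190) free, with the tool well clear of the night light and the cream tube and teether where they were.

```bash
python3 -c "
from station import finish_job
print(finish_job())"
```

```text
the job is handed in; nothing more can be done
None
```

The dial is locked at the five-bump mark, the lamp button was pushed to its stop and let go, nothing else on the dresser was touched, and the job is handed in (about 28 s on the clock); no verdict came back.

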